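# Index the mandrel carousel and load the yellow nest

### The arm

A 6-joint arm with a two-finger parallel gripper is mounted at the origin on the work surface; the furniture and walls round the work are solid. World frame = base frame: x ahead of the robot, y to its left, z up, the work surface at z = 0. Lengths are in m, angles in rad, forces in N, time in s.
With the tool pointing down it reaches from about 0.425 to 0.95 m from the base axis. Payload 3.5 kg.
Tool frame: the origin (TCP) lies midway between the tips of the shut fingers; the grasp point (between the pads) lies 19 mm behind it; z points along the fingers, y is the direction in which the jaws open and shut (so a half turn about z gives the same grasp; the last joint's range is limited). The gripper opens to 85 mm and grips with 20 to 120 N. Pads are 22 mm wide; open, the fingers measure 114 mm over their backs; the gripper's body (76 mm by 85 mm) begins 54 mm behind the grasp point. The pads swing forward as they close: fully open they stand 13 mm farther back than shut.
Start: joints at [-1.261, 0.286, 1.577, -0, 1.279, -0.15], TCP at [0.3, -0.605, 0.231] pointing down, gripper open.
Joint ranges: [-2.77, 2.77], [-0.9, 2.22], [0.21, 2.48], [-1.53, 4.67], [0.24, 2.81], [-2.84, 2.84]. Speed limits (rad/s): [2.79, 2.79, 3.14, 3.14, 3.14, 3.14].

### API

Orientations are given as a rotation vector (axis times angle).
In Python, from rig import manip gives the robot as it stands. The module is installed in compiled form; this text tells all that it offers. Calls block until the motion is done:
- manip.reach(position, orientation): joint-space move of the TCP to a pose.
- manip.movel(position, orientation=None, speed=0.15): straight line of the TCP; orientation=None keeps the orientation; speed is the mean speed in m/s.
- manip.set_joints(angles): joint-space move.
- manip.move_gripper(opening, f_grip=None): finger opening in m; f_grip is the grip in N (None keeps the last); returns when the fingers have stopped.
- manip.sleep(seconds).
- manip.ik(position, orientation): joint angles nearest the present ones, or None.
- manip.observe(): the state.
- manip.get_image(name): name is "side" or "top"; returns (picture, depth): 400x640x3 uint8, red, green, blue; 400x640 float32, m along the optical axis (not along the pixel's ray), 0 where there is no reading.
- manip.camera_model(name): a dict with "fx", "fy", "cx", "cy" (pixels), "R" (3x3) and "t" (3): a world point X has camera coordinates R X + t. Camera axes: x right, y down, z forward; pixel columns grow to the right and rows downward; lengths in m; the calibration is good to about 2 mm. A picture is of the moment at which its call begins. camera_model takes no time and is no camera call.
A pose or a line that the arm cannot do raises manip.Unreachable and nothing moves.
- manip.hand_in(): hands the job in, once; it reports no verdict.
The state is a dict: "time_s": time; "qpos": joint angles; "dq": joint speeds; "tau": joint torques, N m; "tool_pos": TCP position; "orientation": TCP orientation; "ft_force": force on the tool from outside, world axes, zero at the start; "moment": the same for the moment, N m; "gripper_width": finger opening in m.
Only numpy, scipy, OpenCV 4.12 (cv2) and the standard library are available. Lean on these libraries where they do the work, as an engineer would, in place of code of your own. Each camera call takes 0.05 s, during which the arm holds its last target.

### The job

First turn the carousel by its black handle so that the nest marked yellow squarely faces the gate in the blue guard ring. Then lift the mandrel out of the grey storage block by its T pin, stand it upright on the aluminium apron in front of the gate and let go of it; take it again by the upper half of its plug and slide it along the deck through the gate until it clicks fully home past the sprung balls of the yellow nest, then let go. Keep the mandrel upright, and leave the jar, the nut and the marker alone.

Things in the scene. Friction and masses are not known exactly. Their poses are not given: they have to be found in the camera images.
- fixture: Fixed base, 245 mm across, with a blue guard ring (outer radius 120 mm, top at z = 40 mm) open only at the gate. Origin on the carousel's axis at table height, z up. The gate lies in this body's -x direction at radius 117 mm: an opening at least 55 mm wide between two blue flared posts (40 mm high, out to radius 142 mm).
- apron (a point): Centre of the top of the flat aluminium apron outside the gate, z = 30 mm; axes as fixture. The apron is 100 mm long (along x, radius 115 to 215 mm) by 110 mm wide (y), level with the carousel's deck. From here to the seat of a nest that faces the gate is 75 mm along +x of fixture.
- carousel (a joint): Angle of the carousel about its vertical axis (rad), growing counter-clockwise from above, free to turn either way from -3.4 to 3.4. At 0 the yellow nest faces the gate squarely. It stays where it is left (friction about 0.2 N m).
- handle (a point): Grip point of the black bar handle on the carousel's axis, z = 134 mm. The bar is 64 mm long, 16 mm thick, from z = 112 to 150 mm, and turns with the carousel; at joint value 0 its length lies along y of fixture. The T pins of the two mandrels already on the carousel (fixed to it) reach z = 100 mm at radius 90 mm.
- nest_yellow (a point): Seat of the empty nest with yellow keeper and yellow plunger blocks: the point on the deck (z = 29.5 mm, 90 mm from the axis) where the middle of the mandrel's underside must rest. Two dowels at the back stop the plug there. The keeper plate, 41 to 47 mm above the deck, reaches outwards to 15 mm short of this point over the plug's back edge: load from the outside, not from above.
- nest_plain (a point): Seat of the other empty nest, with grey keeper and blocks, opposite the yellow one; not to be used.
- block: Fixed grey storage block, 130 x 70 x 46 mm high, origin at the centre of its underside. Two round pockets of 42 mm, 40 mm deep, 31 mm either side of the centre along its x axis; the mandrel stands in the one at -x (its underside at z = 6 mm), the other is empty.
- mandrel: The loose mandrel, 0.3 to 0.45 kg: a steel plug 38 mm in diameter, 37 mm high, with a thin stem and a T pin, 69 mm high in all. Origin at the centre of the plug's underside, z up. The pin lies along its y axis, 28 mm long, 6.4 mm thick, middle 66 mm above the origin. In the block the plug is sunk, so take it by the pin's two ends. Other mandrels on the table are fixed.
- jar: White paste jar with blue lid, 60 mm diameter, 68 mm high, a bystander. Origin at the centre of its underside.
- nut: Steel hexagon nut, 30 mm across flats, 16 mm high, a bystander. Origin at the centre of its underside.
- marker: Red and white paint marker lying flat, 126 mm long, 18 mm thick, a bystander. Origin at the centre of its underside.
- ball_yellow_a: One of the yellow nest's two sprung steel balls (10 mm), centre 8 mm above the deck, 13 mm farther out than the seat and 20 mm to one side. They sit in blocks 14 mm high, 46 mm apart inside: fingers beside the plug must stay above these. Pushing the plug past both takes about 5 N; once past, they press it home and hold it.

How it is judged:
By the outcome, as a careful person would: the job done as asked, in the order asked, and still so for the second after the job is handed in, with the robot touching nothing.
It also fails if it takes over 72 s, if anything falls off the work surface, if the arm or the gripper's body presses on something with over 40 N, if the wrist force passes 120 N, or if a joint passes its speed limit or range.

## Working session

There is one attempt and no reset: what is moved stays moved. The work goes in short steps, each a Python script; the robot and the scene stay as the last script left them, time stands still between calls to the robot, and variables do not carry over. Pictures are saved under pics/ and viewed, and the job is handed in when it is done.

```bash
mkdir -p pics; ls
python3 - <<'E'
from rig import manip
import cv2,numpy as np
for n in("top","side"):
    p,d=manip.get_image(n); np.savez(f"pics/{n}0.npz",p=p,d=d)
    cv2.imwrite(f"pics/{n}0.png",p[:,:,::-1]); m=manip.camera_model(n); print(n,m)
s=manip.observe(); print(s)
E
```

```text
pics
top {'fx': 473.3375840631129, 'fy': 473.3375840631129, 'cx': 321.7384038183565, 'cy': 205.98085298882722, 'R': array([[ 0.00657525, -0.99995898,  0.00622853],
       [-0.97868729, -0.0077136 , -0.20521133],
       [ 0.20525096, -0.00474647, -0.97869787]]), 't': array([-0.017751  ,  0.54145342,  1.29202031])}
side {'fx': 456.21342765674825, 'fy': 456.21342765674825, 'cx': 322.2075965181157, 'cy': 201.2518407046213, 'R': array([[ 0.83107216, -0.55578247, -0.02061313],
       [-0.22457933, -0.30144949, -0.92665653],
       [ 0.50880564,  0.77474773, -0.37534353]]), 't': array([-0.41487826,  0.22334199,  1.12464379])}
{'time_s': 0.1, 'qpos': array([-1.26101400e+00,  2.87113346e-01,  1.57805103e+00, -4.60167986e-06,
        1.27861023e+00, -1.50001122e-01]), 'dq': array([ 0.000873  , -0.00082676, -0.00399   ,  0.00044013,  0.00217965,
       -0.00132447]), 'tau': array([ 1.24845163e-03, -4.07291114e+01, -2.93699634e+01, -1.01835315e-04,
        3.38123049e-03, -9.45968765e-06]), 'tool_pos': array([ 0.29937234, -0.60430539,  0.23005026]), 'orientation': array([-3.05682281e+00, -7.15387794e-01,  2.80229003e-04]), 'ft_force': array([-0.51009292, -0.35633552,  0.99591325]), 'moment': array([-0.01365368, -0.00974271,  0.00563166]), 'gripper_width': 0.08547639099074535}
```

View pics/top0.png

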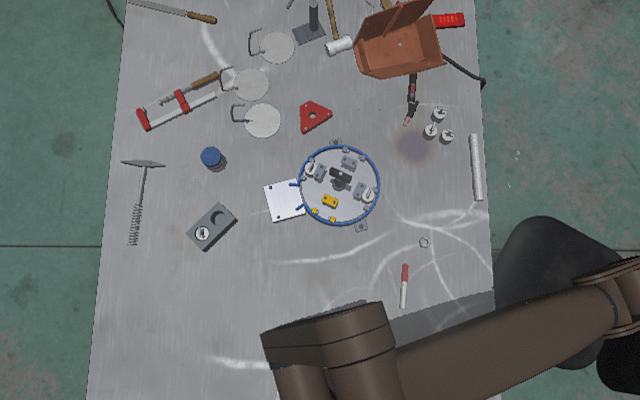

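View pics/side0.png

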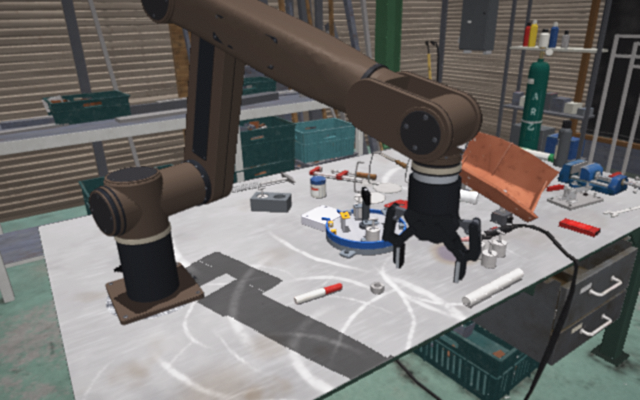

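Run:
```python
import cv2,numpy as np
z=np.load("pics/top0.npz");p=z['p'][:,:,::-1]
c=p[135:260,175:395]; cv2.imwrite("pics/topc.png",cv2.resize(c,None,fx=3.6,fy=3.6,interpolation=cv2.INTER_CUBIC))
p=np.load("pics/side0.npz")['p'][:,:,::-1]
c=p[170:270,240:420]; cv2.imwrite("pics/sidec.png",cv2.resize(c,None,fx=4.4,fy=4.4,interpolation=cv2.INTER_CUBIC))
```

```text
(no output)
```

View pics/topc.png

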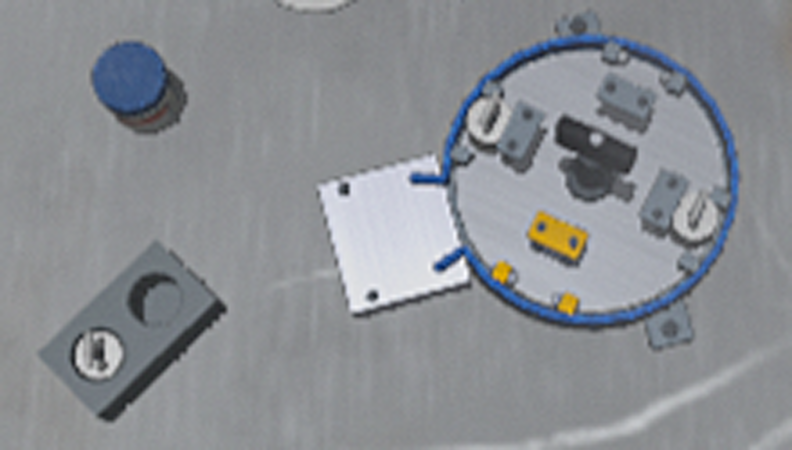

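View pics/sidec.png

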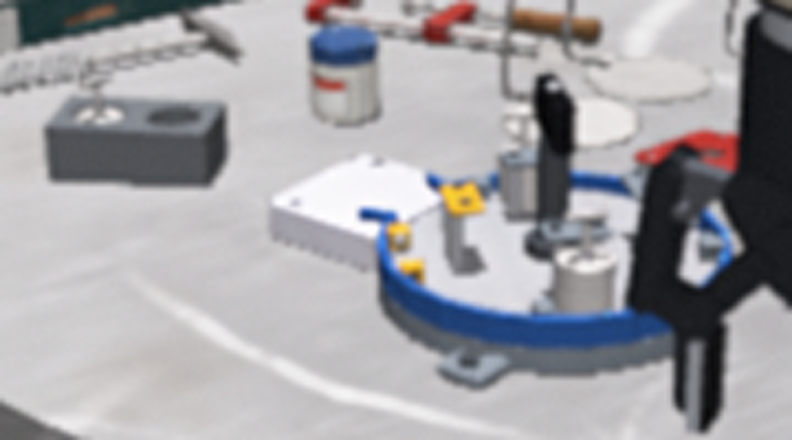

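```bash
cat > h.py <<'E'
import cv2,numpy as np
from rig import manip
def ray(n,uv,z):
    m=manip.camera_model(n);uv=np.atleast_2d(np.asarray(uv,float))
    d=np.c_[(uv[:,0]-m['cx'])/m['fx'],(uv[:,1]-m['cy'])/m['fy'],np.ones(len(uv))]@m['R']
    C=-m['R'].T@m['t']
    return (C+d*((z-C[2])/d[:,2])[:,None])[:,:2]
def proj(n,X):
    m=manip.camera_model(n);c=np.atleast_2d(X)@m['R'].T+m['t']
    return np.c_[c[:,0]/c[:,2]*m['fx']+m['cx'],c[:,1]/c[:,2]*m['fy']+m['cy']]
def snap(n,name):
    p,d=manip.get_image(n);np.savez(f"pics/{name}.npz",p=p,d=d);return p,d
def crop(p,x0,y0,x1,y1,k,name): cv2.imwrite(f"pics/{name}.png",cv2.resize(p[y0:y1,x0:x1,::-1],None,fx=k,fy=k,interpolation=cv2.INTER_CUBIC))
def circ(P):
    A=np.c_[2*P,np.ones(len(P))];s=np.linalg.lstsq(A,(P**2).sum(1),rcond=None)[0];return s[:2],np.sqrt(s[2]+s[:2]@s[:2])
E
python3 - <<'E'
from h import *
z=np.load("pics/top0.npz");p=z['p'];hsv=cv2.cvtColor(p,cv2.COLOR_RGB2HSV)
H,S,V=[hsv[:,:,i].astype(int) for i in range(3)]
roi=np.zeros(p.shape[:2],bool);roi[138:235,255:390]=1
b=(H>100)&(H<125)&(S>120)&roi
n,l,st,_=cv2.connectedComponentsWithStats(b.astype(np.uint8));print("blue",st[1:])
v,u=np.nonzero(b);X=ray("top",np.c_[u,v],.04)
k=np.ones(len(X),bool)
for _ in range(10):
    c,r=circ(X[k]);e=np.linalg.norm(X-c,axis=1)-r;k=abs(e)<.006
print("ring",c,r,k.sum())
far=np.linalg.norm(X-c,axis=1)>.123
print("posts px",np.c_[u,v][far].tolist()); F=X[far]; print("post az",np.degrees(np.arctan2(*(F-c).T[::-1])).round(1))
# depth of top surface ring
w=(S<60)&(V>190)&roi
n,l,st,ce=cv2.connectedComponentsWithStats(w.astype(np.uint8));print("white",[(i,s.tolist()) for i,s in enumerate(st) if s[4]>50])
np.save("pics/V.npy",V)
for nm,m in (("yel",(H>18)&(H<32)&(S>140)&roi),):
    n,l,st,ce=cv2.connectedComponentsWithStats(m.astype(np.uint8))
    for i in range(1,n): print(nm,st[i].tolist(),ce[i])
print(V[190:215,265:300:3],S[190:215:5,265:300:3])
E
```

```text
blue [[289 145  55  41 165]
 [296 146  84  79 319]
 [325 198   1   1   1]
 [334 202   1   1   1]]
ring [ 0.61126739 -0.06243591] 0.11708876931567039 451
posts px [[290, 183], [291, 183], [289, 184], [290, 184], [291, 184], [292, 184], [293, 184], [294, 184], [295, 184], [296, 184], [290, 185], [291, 185], [292, 185], [293, 185], [294, 185], [295, 185], [296, 185], [301, 205], [302, 205], [299, 206], [300, 206], [301, 206], [302, 206], [298, 207], [299, 207], [300, 207], [296, 208], [297, 208], [298, 208], [299, 208], [296, 209], [297, 209], [298, 209]]
post az [ 89.5  89.4  90.7  90.7  90.7  90.7  90.7  90.7  90.7  90.7  91.9  91.9
  92.   92.   92.   92.1  92.1 120.5 121.2 120.4 121.  121.7 122.4 120.9
 121.5 122.1 120.7 121.3 121.9 122.6 121.7 122.3 123. ]
white [(0, [0, 0, 640, 400, 254704]), (5, [264, 178, 41, 43, 1120])]
yel [322, 194, 16, 13, 100] [329.41 200.1 ]
yel [312, 208, 5, 6, 21] [314.04761905 210.28571429]
yel [330, 217, 6, 5, 22] [332.31818182 219.09090909]
[[225 226 229 223 219 219 220 222 221 221 219 232]
 [219 224 222 222 221 221 220 223 221 221 220 227]
 [219 223 
[... 659 characters left out ...]
205 225 226 226 224 226 226 225 226 226 205]
 [151 163 225 225 225 225 225 225 226 225 229 154]
 [151 113 226 224 226 224 227 227 225 225 215 158]
 [151 119 226 226 226 225 225 226 225 225 171 138]
 [156 155 227 225 226 226 226 226 227 225 151  83]
 [174 166 227 226 225 226 225 224 225 225 208 173]
 [177 165 231 225 225 226 225 226 225 225 231 231]
 [156 153 231 226 225 225 225 226 226 225 227 230]
 [150 146 228 224 227 227 226 225 225 225 228 234]
 [152 148 222 226 231 231 225 226 225 227 236 196]] [[19 17 16 16 17 16 17 16 16 16 17 14]
 [15 15 16 18 17 14 17 16 17 17 16 19]
 [12 13 14 15 16 15 18 15 15 17 15 17]
 [ 9 19  6 14 14 16 11 15 14  9  9 19]
 [ 6  8  6 10 11  8 11 13  9  8 15 12]]
```

Run:
```python
from h import *
z=np.load("pics/top0.npz");p=z['p'];dep=z['d'];hsv=cv2.cvtColor(p,cv2.COLOR_RGB2HSV)
H,S,V=[hsv[:,:,i].astype(int) for i in range(3)]
c=np.array([.61127,-.06244])
az=lambda X:np.degrees(np.arctan2(X[:,1]-c[1],X[:,0]-c[0]))
roi=np.zeros(p.shape[:2],bool);roi[170:228,255:306]=1
w=((S<60)&(V>190)&roi).astype(np.uint8)
n,l,st,ce=cv2.connectedComponentsWithStats(w);w=(l==1+np.argmax(st[1:,4])).astype(np.uint8)
cn=max(cv2.findContours(w,cv2.RETR_EXTERNAL,cv2.CHAIN_APPROX_NONE)[0],key=len)[:,0,:]
X=ray("top",cn,.03)
for it,phi in enumerate((106.,)):
  for _ in range(5):
    a=np.radians(phi);e=np.array([np.cos(a),np.sin(a)]);t=np.array([-e[1],e[0]])
    r=(X-c)@e; s=(X-c)@t
    o=[];
    m=(abs(s-np.median(s))<.045)&(r>.2); fo=np.polyfit(s[m],r[m],1)
    m1=(r>.15)&(r<.205)&(s>.04);m2=(r>.15)&(r<.205)&(s<-.04)
    f1=np.polyfit(r[m1],s[m1],1);f2=np.polyfit(r[m2],s[m2],1)
    print(phi,"outer",fo,m.sum(),"sides",f1,m1.sum(),f2,m2.sum(), s.min(),s.max(),r.max())
    phi+=np.degrees((f1[0]*m1.sum()+f2[0]*m2.sum()-fo[0]*m.sum())/(m1.sum()+m2.sum()+m.sum()))
print("white rect",cv2.minAreaRect(X.astype(np.float32)))
# yellow
ym=(H>18)&(H<32)&(S>120);ym[:138]=0;ym[240:]=0;ym[:,:255]=0;ym[:,390:]=0
n,l,st,ce=cv2.connectedComponentsWithStats(ym.astype(np.uint8))
for i in range(1,n):
  if st[i,4]>8:
    zz=.0765 if st[i,4]>60 else .0435
    P=ray("top",ce[i],zz); print("yel",ce[i],st[i,4],P,az(P),np.linalg.norm(P-c))
    if zz>.07:
      v,u=np.nonzero(l==i);print(cv2.minAreaRect(ray("top",np.c_[u,v],zz).astype(np.float32)))
# handle: dark
dk=(V<60);dk[:160]=0;dk[200:]=0;dk[:,:325]=0;dk[:,358:]=0
n,l,st,ce=cv2.connectedComponentsWithStats(dk.astype(np.uint8))
for i in range(1,n):
  if st[i,4]>20:
    v,u=np.nonzero(l==i);D=dep[v,u];print("dark",ce[i],st[i],D.min(),D.max())
for v in range(160,200,2): print(V[v,325:358:2])
```

```text
106.0 outer [0.044305   0.21231972] 34 sides [0.01526012 0.04893417] 18 [ 0.09896495 -0.06898752] 24 -0.05512451637049754 0.05304124682087877 0.21418892846732626
106.8620533195248 outer [0.04250102 0.21257009] 31 sides [0.00025328 0.04892137] 18 [ 0.12396808 -0.07516132] 28 -0.05815579175082517 0.051149920603419455 0.21439570658895013
108.46792269130198 outer [0.06089673 0.21294102] 31 sides [-0.03459761  0.05021938] 19 [ 0.10302896 -0.0763136 ] 27 -0.06376695207542218 0.047606556053477536 0.21561378781045312
108.64399841539388 outer [0.0639711  0.21298166] 31 sides [-0.03766689  0.05022356] 19 [ 0.10025149 -0.07634941] 27 -0.06437922048786805 0.04721571804672563 0.21573705740068452
108.64996264610623 outer [0.06407526 0.21298307] 31 sides [-0.03777086  0.05022371] 19 [ 0.10015743 -0.07635063] 27 -0.06439994930385855 0.047202471322922844 0.2157411972549036
white rect ((0.5667333602905273, 0.09654974937438965), (0.10815516114234924, 0.09821990877389908), 15.945943832397461)
yel [329.47321429 200.02678571] 112 [[ 0.55459191 -0.03538169]] [154.48003265] 0.06280571239886355
((0.554578661
[... 1052 characters left out ...]

[178 177 179  92  82  64  82  94  74  66  69  70  69 148 172 171 173]
[180 182 184 106  83  66  68  69  67  73  83  67  53 178 173 171 174]
[178 178 180 195  95  73  67  71  71  80  80 127 189 180 172 176 140]
[177 180 179 188  85  96  67  68  70  77  97 105 101 131 178 180 131]
[177 181 177 184 119  92 107 100 109  73 100 104 104 171 177 139 139]
[181 179 181 181 187 146  83  66 137 182 188 151  92 171 177 142 138]
[190 185 180 179 182 181 184 187 185 179 178 179 180 179 132 145 133]
[188 176 188 186 183 179 182 183 178 180 178 178 176 181 142 148  95]
[154 200 174 186 189 188 181 180 181 180 180 178 181 180 114 116 126]
[105 193 195 196 199 161 166 186 181 179 179 182 176 177 121 104  82]
```

Run:
```python
from h import *
p=np.load("pics/top0.npz")['p'];crop(p,180,195,245,255,9,"blk")
p=np.load("pics/side0.npz")['p'];crop(p,245,185,297,220,14,"blks")
```

```text
(no output)
```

View pics/blk.png

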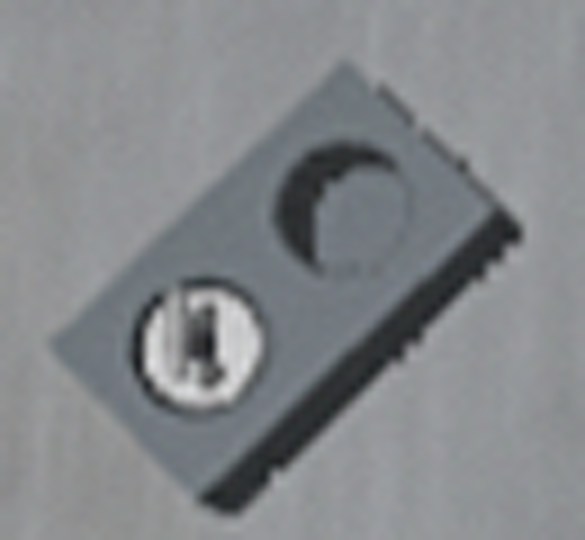

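View pics/blks.png

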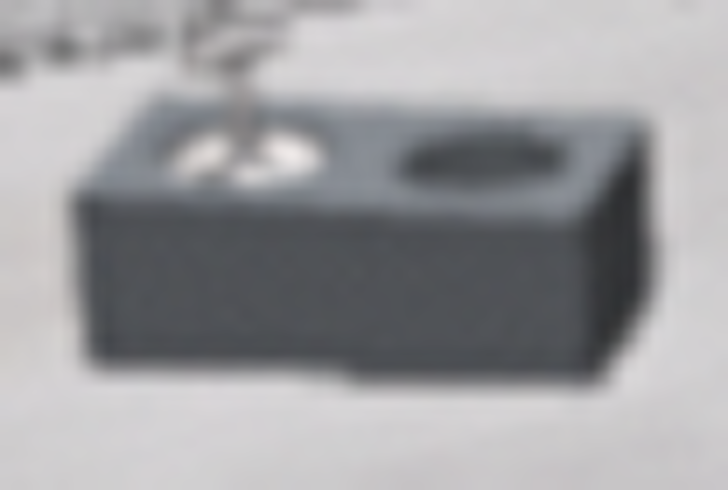

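Run:
```python
from h import *
z=np.load("pics/top0.npz");p=z['p'];dep=z['d'];V=p.max(2).astype(int);
print(V[224:243,192:213]);m=manip.camera_model('top')
v,u=np.mgrid[224:243,192:213];D=dep[v,u]
Xc=np.stack([(u-m['cx'])/m['fx']*D,(v-m['cy'])/m['fy']*D,D],-1);W=(Xc-m['t'])@m['R']
print((W[...,2]*1000).round().astype(int))
w=(V>190);w[:224]=0;w[243:]=0;w[:,:192]=0;w[:,213:]=0
cn=np.vstack(cv2.findContours(w.astype(np.uint8),cv2.RETR_EXTERNAL,cv2.CHAIN_APPROX_NONE)[0])
e=cv2.fitEllipse(cn);print(e,cv2.minEnclosingCircle(cn));M=ray("top",[e[0]],.043)[0];print("M",M)
print("pin",ray("top",[[199.9,226.8],[200.3,237.4],[200.0,232.2]],.0752))
# pocket edges from block
# side prediction
for f in (-20,-10,0,10,20):
    a=np.radians(f);d=np.array([np.cos(a),np.sin(a)])*.014
    q=proj("side",[[*(M+d),.072],[*(M-d),.072],[*M,.072],[*M,.043]]);print(f,((q-[245,185]+.5)*14-.5).round().tolist())
```

```text
[[153 146 132 122 124 122 124 124 127 125 126 128 125 128 127 129 127 127
  126 127 129]
 [147 133 125 121 125 124 125 126 123 121 110 112 125 129 127 127 126 124
  128 128 128]
 [135 126 122 126 125 127 124 121  83  73  62  64  75  84 112 125 128 126
  127 125 128]
 [124 121 126 125 125 100 110 139 110 138 150 152 151 106  80  99 123 126
  129 128 129]
 [122 124 126 123  98  48 125 165 129 196 172 155 198 182 154  82 104 127
  127 127 130]
 [122 126 130 100  53 139 151 165 117 153 109  82 186 203 204 156  97 121
  128 125 128]
 [123 122 126  73  81 197 164 164 127 101  99  90 186 205 203 197 100 103
  123 128 127]
 [127 130 116  54 150 199 168 168 121  87  83  83 196 201 198 201 155 105
  122 129 125]
 [124 128 102  42 181 207 161 162 117  72  59  57 192 201 200 203 188 114
  119 127 124]
 [125 130  94  51 184 205 158 160 108  64  50  44 191 205 202 207 196 112
  115 126 128]
 [126 132  85  46 186 207 172 165 113  79  63  61 194 209 200 207 175 105
  118 128 125]
 [126 133  98  39 197 213 180 169 128 165 112  84 149 198 205 211 129  98
  123 127 128]
 [125 128 124  58 152 200 190 15
[... 1739 characters left out ...]
 49 51 45 47 46 49 47 48 48 40 45 42 33]
 [-5 -3 47 48 48 46 50 47 45 49 44 47 45 48 46 49 43 48 38 23 20]]
((201.77210998535156, 233.251953125), (10.438047409057617, 10.834070205688477), 46.277198791503906) ((201.8947296142578, 233.36842346191406), 6.116476535797119)
M [0.46257775 0.32603642]
pin [[0.47584325 0.32422842]
 [0.44619824 0.32136492]
 [0.46070462 0.3230534 ]]
-20 [[285.0, 45.0], [172.0, 56.0], [229.0, 51.0], [237.0, 159.0]]
-10 [[283.0, 42.0], [174.0, 60.0], [229.0, 51.0], [237.0, 159.0]]
0 [[279.0, 39.0], [178.0, 62.0], [229.0, 51.0], [237.0, 159.0]]
10 [[274.0, 36.0], [183.0, 65.0], [229.0, 51.0], [237.0, 159.0]]
20 [[268.0, 34.0], [190.0, 67.0], [229.0, 51.0], [237.0, 159.0]]
```

```bash
python3 - <<'E'
from h import *
z=np.load("pics/top0.npz");p=z['p'];dep=z['d'];m=manip.camera_model('top')
v,u=np.mgrid[222:243,192:213];D=dep[v,u]
Xc=np.stack([(u-m['cx'])/m['fx']*D,(v-m['cy'])/m['fy']*D,D],-1);W=(Xc-m['t'])@m['R']
k=(W[...,2]>.068)&(W[...,2]<.09)
P=ray("top",np.c_[u[k],v[k]],.0735);c=P.mean(0);w,V=np.linalg.eigh(np.cov((P-c).T));print(c,V[:,1],np.degrees(np.arctan(V[1,1]/V[0,1])),np.sqrt(w),cv2.minAreaRect(P.astype(np.float32)))
s=np.load("pics/side0.npz");p=s['p'];d=s['d'];m=manip.camera_model('side')
v,u=np.mgrid[183:194,256:268];D=d[v,u]
Xc=np.stack([(u-m['cx'])/m['fx']*D,(v-m['cy'])/m['fy']*D,D],-1);W=(Xc-m['t'])@m['R'];print((W[...,2]*1000).round().astype(int))
k=(W[...,2]>.062)&(W[...,2]<.09)
P=ray("side",np.c_[u[k],v[k]],.072);c=P.mean(0);print(c,k.sum()); dd=W[k];print(dd.mean(0))
# block: top-face mask via depth, and orientation
# IK for planned
def ori(az):
    y=np.array([np.cos(az),np.sin(az),0]);zz=np.array([0,0,-1.]);x=np.cross(y,zz)
    return cv2.Rodrigues(np.c_[x,y,zz])[0].ravel()
for az in (154.4,106,-25.6,-74): print(az,manip.ik([.6113,-.0624,.115],ori(np.radians(az))))
for az in (0,10,90,180,-90): print(az,manip.ik([.462,.3245,.06],ori(np.radians(az))))
for az in (16,-164):print(az,manip.ik([.566,.096,.06],ori(np.radians(az))))
print(manip.observe()['orientation'],ori(np.radians(0)))
E
cat >> h.py <<'E'
def ori(azd):
    a=np.radians(azd);y=np.array([np.cos(a),np.sin(a),0]);zz=np.array([0,0,-1.]);x=np.cross(y,zz)
    return cv2.Rodrigues(np.c_[x,y,zz])[0].ravel()
def st(tag=""):
    s=manip.observe();print(tag,"t",round(s['time_s'],2),"pos",s['tool_pos'].round(4),"F",s['ft_force'].round(1),"M",s['moment'].round(2),"g",round(s['gripper_width'],4),"q",s['qpos'].round(3));return s
E
```

```text
[0.46485635 0.32595658] [-0.9907072 -0.1360119] 7.817137326869823 [0.00197599 0.00846216] ((0.46426156163215637, 0.3264583647251129), (0.02823086827993393, 0.005544724874198437), 3.393580675125122)
[[-1 22 -1 19 15 16 13 13 10 13 12  9]
 [-3  9 15  5 12 12 11  9  8  7  0  1]
 [12  6 11  5 10 -3  1 -1 -2 -2  0  3]
 [ 7  2  5  0  4 -3  0  0 -2  2 -1  1]
 [ 4  0 -2 -1  1 -2  1 74 75 74 -2  0]
 [ 0 -2  1  0 75 76 74 72 72 70  1 -1]
 [ 1  0 72 72 72 71 71  0  0  0 -1 -1]
 [-1 -2 -3 68 -2 66 65 -1  0 -1 -1 -2]
 [ 0 -1 -1  1  0 61 63  0 -2 -5  4  1]
 [48 46 46 46 46 60 60 44 46 46 43 47]
 [46 45 45 47 44 47 54 44 47 47 46 43]]
[0.46287278 0.3201407 ] 18
[0.46367487 0.32185082 0.07128517]
154.4 None
106 [-2.66677009e-01  2.73519272e-01  1.81766976e+00 -4.44089210e-16
  1.05040362e+00 -2.11672602e+00]
-25.6 [-0.26667701  0.27351927  1.81766976  0.          1.05040362  0.18012728]
-74 [-2.66677009e-01  2.73519272e-01  1.81766976e+00 -4.44089210e-16
  1.05040362e+00  1.02486664e+00]
0 [ 4.32638106e-01  2.50860175e-01  1.96378236e+00 -4.44089210e-16
  9.26950118e-01  4.32638106e-01]
10 [ 4.32638106e-01  2.50860175e-01  1.96378236e+00 -4.44089210e-16
  9.26950118e-01  2.58105181e-01]
90 [ 4.32638106e-01  2.50860175e-01  1.96378236e+00 -4.44089210e-16
  9.26950118e-01 -1.13815822e+00]
180 [ 4.32638106e-01  2.50860175e-01  1.96378236e+00 -4.44089210e-16
  9.26950118e-01 -2.70895455e+00]
-90 [ 4.32638106e-01  2.50860175e-01  1.96378236e+00 -4.44089210e-16
  9.26950118e-01  2.00343443e+00]
16 [-8.66371767e-03  2.69450102e-01  1.94044669e+00 -8.88178420e-16
  9.31695858e-01 -2.87916398e-01]
-164 None
[-3.05682281e+00 -7.15387794e-01  2.80229003e-04] [2.22144147 2.22144147 0.        ]
```

Run:
```python
from h import *
for n,(v0,v1,u0,u1) in (("top",(160,195,325,360)),("side",(180,225,352,380))):
    z=np.load(f"pics/{n}0.npz");dep=z['d'];m=manip.camera_model(n)
    v,u=np.mgrid[v0:v1,u0:u1];D=dep[v,u]
    Xc=np.stack([(u-m['cx'])/m['fx']*D,(v-m['cy'])/m['fy']*D,D],-1);W=(Xc-m['t'])@m['R']
    k=(W[...,2]>(.142 if n=="top" else .11))&(W[...,2]<.165)
    Q=W[k];print(n,k.sum(),Q.mean(0),Q.min(0),Q.max(0))
    if n=="top":
        P=ray(n,np.c_[u[k],v[k]],.15);print(cv2.minAreaRect(P.astype(np.float32)),P.mean(0))
# ring in side image, top z=.04, visible outer
z=np.load("pics/side0.npz");p=z['p'];hsv=cv2.cvtColor(p,cv2.COLOR_RGB2HSV);H,S,V=[hsv[:,:,i].astype(int) for i in range(3)]
dep=z['d'];m=manip.camera_model("side")
v,u=np.mgrid[200:260,315:420];D=dep[v,u];Xc=np.stack([(u-m['cx'])/m['fx']*D,(v-m['cy'])/m['fy']*D,D],-1);W=(Xc-m['t'])@m['R']
k=((H>100)&(H<125)&(S>120))[v,u]&(abs(W[...,2]-.03)<.02)
X=W[k][:,:2];g=np.ones(len(X),bool)
for _ in range(10):
    c,r=circ(X[g]);e=np.linalg.norm(X-c,axis=1)-r;g=abs(e)<.008
print("side ring",c,r,g.sum())
g=np.ones(len(X),bool)
```

```text
top 145 [ 0.61186727 -0.06166553  0.14974374] [ 0.59436284 -0.09174338  0.14227783] [ 0.63045203 -0.03227713  0.15608773]
((0.61203533411026, -0.06142597272992134), (0.06272989511489868, 0.017270078882575035), 64.84153747558594) [ 0.611801   -0.06165086]
side 143 [ 0.60447152 -0.07534402  0.13523726] [ 0.59139934 -0.09689918  0.11176891] [ 0.63020743 -0.03953182  0.15136319]
side ring [ 0.61128937 -0.065253  ] 0.11734212482058218 520
```

Run:
```python
from h import *
C=[.6115,-.0630]
manip.reach([*C,.20],ori(-25.5));st()
manip.movel([*C,.117],speed=.12);st("down")
manip.move_gripper(0.0,50);s=st("grip")
q=s['qpos'].copy()
n=8;q6=manip.ik(s['tool_pos'],ori(-74.0))[5];print(q6)
q[5]=q6;manip.set_joints(q);st("turned")
p,_=snap("top","t1");crop(p,175,135,395,260,3.6,"t1")
```

```text
t 2.33 pos [ 0.6115 -0.064   0.2001] F [-0.3 -0.3 -0.2] M [-0.02  0.06 -0.02] g 0.0858 q [-0.269  0.182  1.759 -0.     1.2    0.177]
down t 3.17 pos [ 0.6121 -0.0632  0.1178] F [ 0.7  0.1 -0.3] M [ 0.    0.03 -0.05] g 0.0852 q [-0.268  0.271  1.815  0.     1.054  0.178]
grip t 3.81 pos [ 0.6132 -0.0637  0.1177] F [ 6.4 -1.5 -2.2] M [-0.13 -0.39  0.02] g 0.0151 q [-0.268  0.272  1.814 -0.     1.051  0.177]
1.0235689578038025
turned t 4.63 pos [ 0.6131 -0.0636  0.1177] F [0.8 0.  0.7] M [ 0.31  0.31 -0.14] g 0.0153 q [-2.680e-01  2.720e-01  1.814e+00  1.000e-03  1.051e+00  1.023e+00]
```

View pics/t1.png

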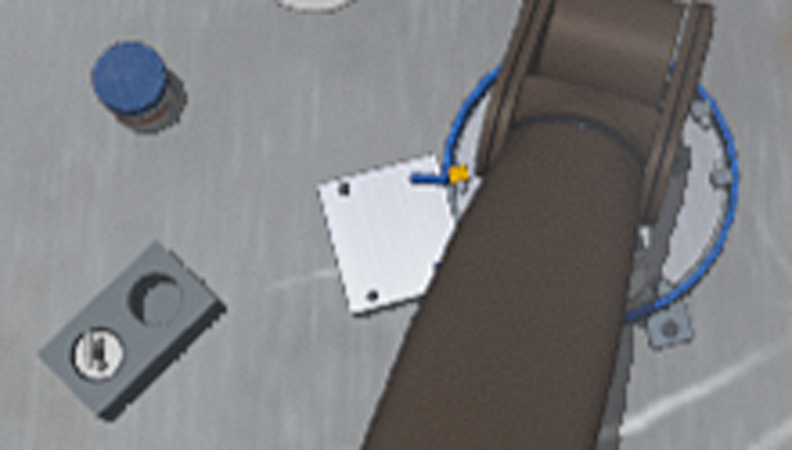

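The carousel turned: a yellow plunger block now sits beside the upper gate post, around (458,173) in the crop. Next I release the handle and check from a clear pose.

Run:
```python
from h import *
manip.move_gripper(.085);s=st()
manip.movel([*s['tool_pos'][:2],.21],speed=.2)
manip.reach([.463,.324,.16],ori(5));st()
p,_=snap("top","t2");crop(p,175,135,395,260,3.6,"t2")
hsv=cv2.cvtColor(p,cv2.COLOR_RGB2HSV);H,S,V=[hsv[:,:,i].astype(int) for i in range(3)]
c=np.array([.6115,-.0625])
ym=(H>18)&(H<32)&(S>120);ym[:138]=0;ym[240:]=0;ym[:,:255]=0;ym[:,390:]=0
n,l,s_,ce=cv2.connectedComponentsWithStats(ym.astype(np.uint8))
for i in range(1,n):
  if s_[i,4]>8:
    P=ray("top",ce[i],.0765 if s_[i,4]>60 else .0435)[0];print(ce[i],s_[i,4],P,np.degrees(np.arctan2(*(P-c)[::-1])),np.linalg.norm(P-c))
    if s_[i,4]>60:
      v,u=np.nonzero(l==i);print(cv2.minAreaRect(ray("top",np.c_[u,v],.0765).astype(np.float32)))
```

```text
t 5.36 pos [ 0.6132 -0.0637  0.1177] F [-0.3 -0.1 -0.5] M [-0.05 -0.02 -0.05] g 0.0851 q [-0.268  0.272  1.814 -0.     1.05   1.023]
 t 7.52 pos [0.4638 0.3234 0.1601] F [ 0.6 -0.1  0.1] M [-0.03  0.01  0.01] g 0.0849 q [ 0.43   0.116  1.911 -0.     1.114  0.344]
[317.66037736 186.32075472] 106 [ 0.59404874 -0.00183171] 106.04790465468646 0.06312834960792242
((0.594014585018158, -0.0021191444247961044), (0.043140485882759094, 0.022596249356865883), 16.796876907348633)
[301.95238095 182.80952381] 21 [0.61255101 0.04402443] 89.43471844606677 0.10652961389457816
[307.27272727 202.04545455] 22 [0.55548582 0.02783825] 121.80095980483678 0.1062948150340757
```

View pics/t2.png

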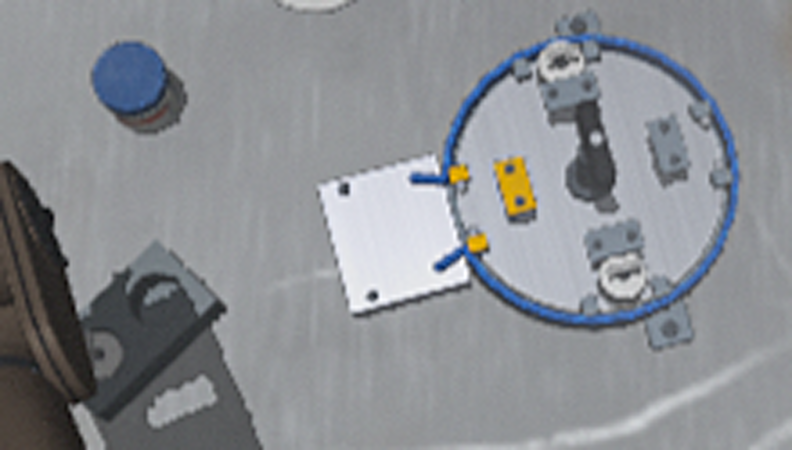

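Both yellow plunger blocks now straddle the gate, with the keeper at azimuth 106.0° against a gate at about 106°. Next, the mandrel.

Run:
```python
from h import *
# gate check via apron holes
p=np.load("pics/t2.npz")['p'];V=p.max(2).astype(float)
for (u0,v0) in ((270,187),(278,217)):
    w=np.clip(190-V[v0-3:v0+4,u0-3:u0+4],0,None);vv,uu=np.mgrid[v0-3:v0+4,u0-3:u0+4]
    print("hole",(w*uu).sum()/w.sum(),(w*vv).sum()/w.sum(),ray("top",[[(w*uu).sum()/w.sum(),(w*vv).sum()/w.sum()]],.03)[0])
manip.move_gripper(.05)
manip.movel([.463,.324,.0545],speed=.1);st("down")
p,_=snap("side","s3");crop(p,225,150,325,225,7.5,"s3")
```

```text
hole 269.89577187807276 186.61455260570304 [0.60380433 0.13820717]
hole 278.7561797752809 217.71011235955055 [0.51147282 0.10994688]
down t 9.22 pos [0.4636 0.3243 0.0554] F [ 0.   0.5 -0.5] M [ 0.01 -0.03 -0.05] g 0.0503 q [0.431 0.26  1.963 0.    0.917 0.344]
```

View pics/s3.png

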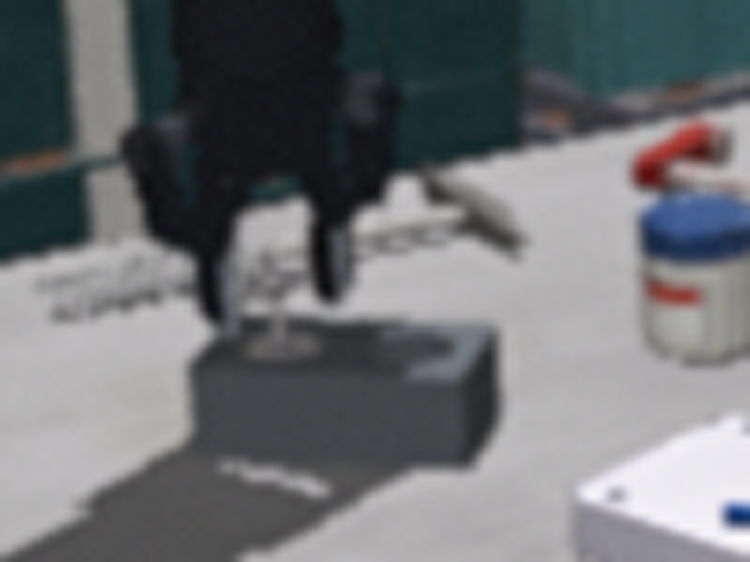

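The fingers straddle the pin: tips at (230,315) and (330,295), stem at (275,320), block top clear. I'll grip and lift.

Run:
```python
from h import *
manip.move_gripper(0.0,60);s=st("grip")
x,y,z=s['tool_pos']
manip.movel([x,y,z+.02],speed=.05);st("l1")
manip.movel([x,y,z+.10],speed=.12);st("up")
p,_=snap("side","s4");crop(p,225,100,325,225,4.8,"s4")
```

```text
grip t 9.66 pos [0.4638 0.3243 0.0555] F [ 0.6 -0.5  3.9] M [-0.09  0.01 -0.01] g 0.0242 q [ 0.431  0.26   1.963 -0.     0.917  0.344]
l1 t 10.22 pos [0.4635 0.3242 0.0754] F [-0.8  0.5 -4.5] M [-0.06 -0.    0.06] g 0.0239 q [0.431 0.23  1.956 0.    0.957 0.344]
up t 11.04 pos [0.4631 0.324  0.1545] F [ 0.3  0.  -5.6] M [ 0.01 -0.02 -0.  ] g 0.0239 q [0.431 0.124 1.914 0.    1.106 0.344]
```

View pics/s4.png

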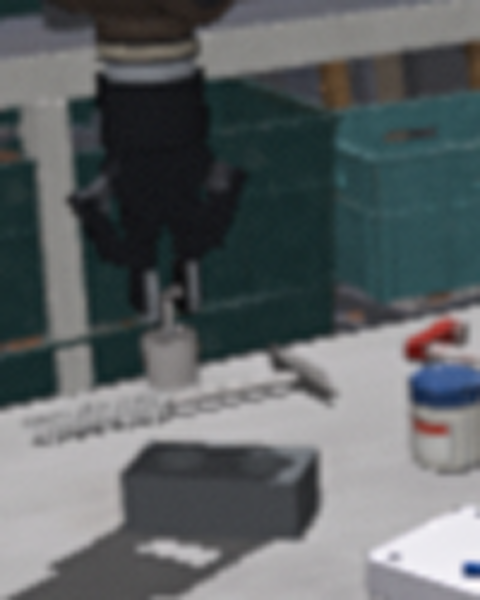

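Run:
```python
from h import *
A=[.566,.0961]
manip.movel([*A,.1545],ori(16.2),speed=.12);st("over")
manip.movel([*A,.090],speed=.08);st()
f0=manip.observe()['ft_force'][2];z=.084
while z>.074:
    manip.movel([*A,z],speed=.03);s=manip.observe();
    print(round(z,4),s['ft_force'].round(1))
    if s['ft_force'][2]-f0>2.5: break
    z-=.001
st("placed")
for n,b,k in(("top",(235,150,325,230),8),("side",(260,140,380,240),6)):
    p,_=snap(n,n+"5");crop(p,*b,k,n+"5")
```

```text
over t 13.32 pos [0.5658 0.0965 0.1545] F [-0.2 -0.1 -5.3] M [0.01 0.   0.03] g 0.024 q [-0.008  0.142  1.894  0.     1.106 -0.291]
 t 14.28 pos [0.5666 0.0961 0.0906] F [ 0.4  0.4 -4.4] M [-0.01  0.01 -0.  ] g 0.024 q [-0.009  0.225  1.929  0.     0.987 -0.291]
0.084 [-0.1  0.4 -4.5]
0.083 [-0.  -0.7 -4.2]
0.082 [-0.  -0.  -4.7]
0.081 [-0.8 -0.1 -4.5]
0.08 [ 0.2  0.5 -5.1]
0.079 [-0.7  0.8  0.4]
placed t 15.88 pos [0.5664 0.0962 0.0796] F [-0.7  0.8  0.4] M [ 0.07  0.09 -0.06] g 0.0235 q [-0.008  0.241  1.933  0.     0.967 -0.291]
```

View pics/side5.png

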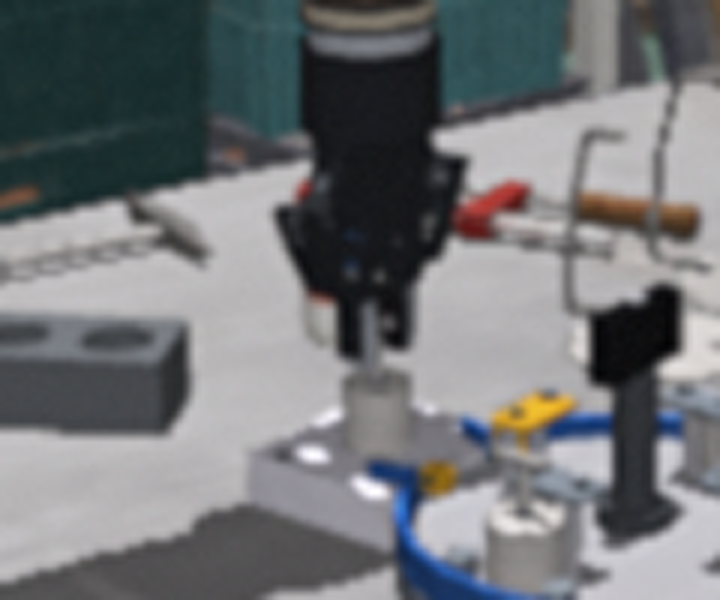

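It stands upright on the apron, with the plug at about (377,410) in the crop. I'll let go, lift clear and look again.

Run:
```python
from h import *
manip.move_gripper(.085);s=st("open");x,y,_=s['tool_pos']
manip.movel([x,y,.15],speed=.15)
manip.reach([.50,.30,.20],ori(16.2))
st()
for n,b,k in(("top",(235,150,325,230),8),("side",(260,140,380,240),6)):
    p,_=snap(n,n+"6");crop(p,*b,k,n+"6")
```

```text
open t 16.6 pos [0.566  0.0961 0.079 ] F [ 0.5 -1.2  0.5] M [-0.    0.03  0.01] g 0.085 q [-0.009  0.241  1.934 -0.     0.967 -0.291]
 t 18.11 pos [0.4998 0.2991 0.1988] F [ 0.3  0.  -0.6] M [ 0.01 -0.06  0.06] g 0.0854 q [ 3.650e-01  1.140e-01  1.838e+00 -1.000e-03  1.191e+00  8.300e-02]
```

View pics/top6.png

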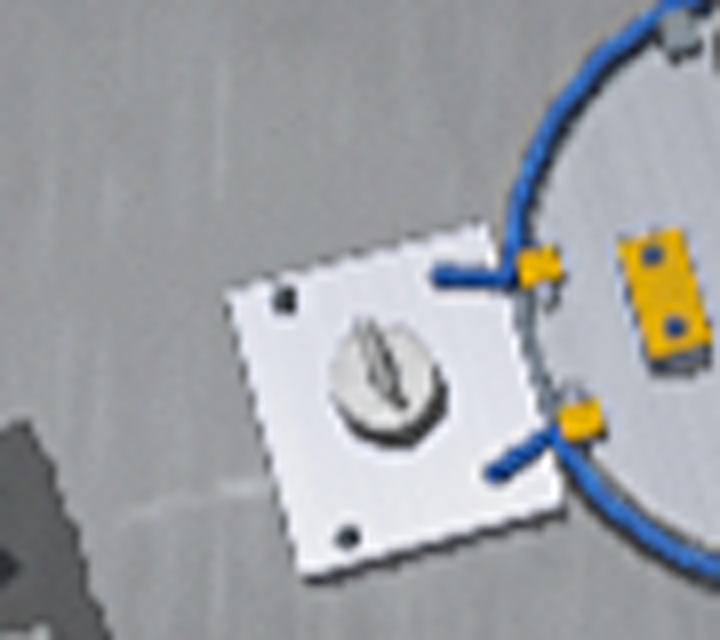

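View pics/side6.png

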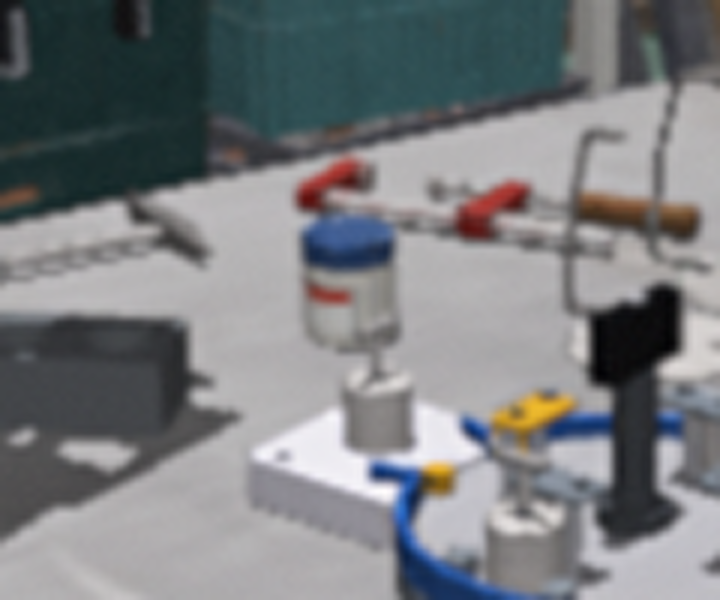

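Run:
```python
from h import *
p=np.load("pics/top6.npz")['p'];V=p.max(2).astype(int);print(V[188:208,274:294])
c=np.array([.6115,-.0625]);a=np.radians(106.1);e=np.array([np.cos(a),np.sin(a)]);t=np.array([-e[1],e[0]])
q=np.array([[385,375]])
for q,z in (([386,375],.067),([378,362],.0985)):
    P=ray("top",[(np.array(q)+.5)/np.array(8)+[234.5,149.5]],z)[0];print(P,(P-c)@e,(P-c)@t)
for q,z in (([378,385],.067),([376,430],.035)):
    P=ray("side",[(np.array(q)+.5)/6.+[259.5,139.5]],z)[0];print("side",P,(P-c)@e,(P-c)@t)
for s in (.165,.09):
    P=c+s*e;print(P,manip.ik([*P,.047],ori(16.1)))
for px in ((538,266),(580,420),(665,293)):
    P=ray("top",[(np.array(px)+.5)/8+[234.5,149.5]],.0435 if px[0]<600 else .0765)[0];print((P-c)@e,(P-c)@t)
```

```text
[[233 230 229 229 232 231 231 232 231 228 228 230 230 231 231 231 229 231
  231 229]
 [233 229 228 230 234 216 221 216 231 231 232 232 232 229 231 230 229 230
  230 229]
 [232 231 230 232 237 187 191 155 216 224 208 215 232 230 231 231 231 230
  231 230]
 [232 233 231 235 224 167 163 137 158 192 186 197 203 229 233 232 230 229
  231 231]
 [230 234 231 222 196 182 154 164 111 192 211 210 187 209 231 234 231 230
  231 230]
 [231 234 233 213 200 214 163 178 130 151 206 212 207 194 213 232 234 231
  230 232]
 [231 236 229 207 208 215 171 168 141  82 200 215 207 203 198 233 237 231
  230 234]
 [232 236 212 200 206 214 200 151 155  83 156 206 211 211 203 181 231 235
  233 233]
 [232 237 208 201 207 213 207 130 163 122 121 205 212 215 213 109 230 240
  234 235]
 [230 236 214 204 208 211 205 124 151 150 119 208 214 216 214 113 177 238
  236 233]
 [231 236 220 207 212 217 221 184 151 146  92 201 218 216 219 106  88 232
  238 233]
 [234 236 195 203 217 216 217 219 174 119  92 154 212 219 185  88  83 237
  240 234]
 [233 235 220 170 202 218 215 214 202 179 113  84 201 214 123  56  97 240
  239 
[... 542 characters left out ...]
38 239 243 243 247 246 243 238 236 235 234 235
  236 236]]
[0.56608335 0.09676917] 0.16561720581484737 -0.0005323022860471516
[0.56342722 0.09713693] 0.16670712569063692 0.001917665018148484
side [0.5622516  0.08962853] 0.15981922539984195 0.005129365588441757
side [0.56855063 0.10214307] 0.1700961216672325 -0.004393078806954538
[0.56574308 0.09602856] [-8.61710077e-03  2.89243688e-01  1.94454630e+00 -4.44089210e-16
  9.07802669e-01 -2.89615110e-01]
[0.58654168 0.02397012] [-1.31895452e-01  3.14394205e-01  1.91186749e+00 -4.44089210e-16
  9.15330955e-01 -4.12893461e-01]
0.10244854279158692 -0.030651406582659056
0.1029249373383304 0.02865032929755764
0.06294978711351437 -0.0004109532498565222
```

Run:
```python
from h import *
c=np.array([.6115,-.0625]);a=np.radians(106.1);e=np.array([np.cos(a),np.sin(a)]);t=np.array([-e[1],e[0]])
P=c+.1655*e-.0003*t
manip.reach([*P,.15],ori(16.1))
manip.movel([*P,.0465],speed=.1);st("down")
manip.move_gripper(0.0,40);st("grip")
for n,b,k in(("side",(260,140,380,240),6),):
    p,_=snap(n,n+"7");crop(p,*b,k,n+"7")
```

```text
down t 20.27 pos [0.5667 0.0966 0.0474] F [-0.5  0.2 -1.2] M [0.   0.01 0.02] g 0.085 q [-0.008  0.29   1.943 -0.     0.907 -0.289]
grip t 20.77 pos [0.5666 0.0966 0.0472] F [0.8 0.1 3. ] M [ 0.1  -0.15 -0.01] g 0.0368 q [-0.008  0.29   1.943  0.     0.906 -0.289]
```

View pics/side7.png

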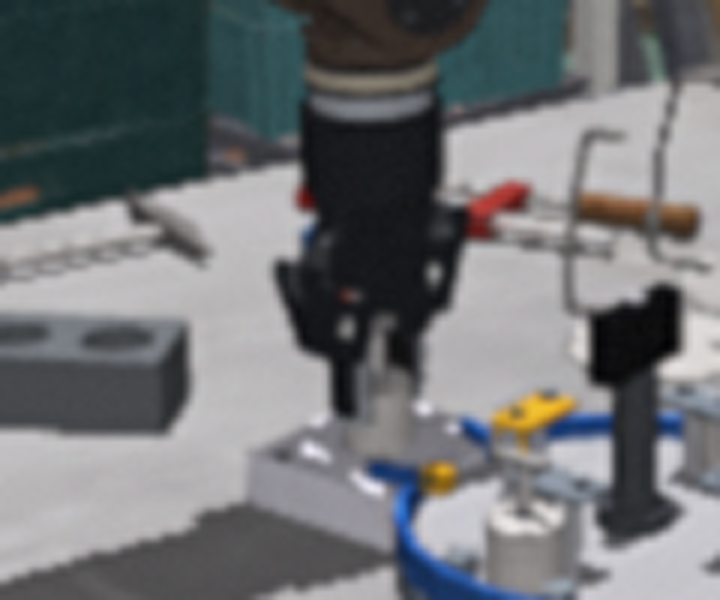

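Run:
```python
from h import *
c=np.array([.6115,-.0625]);a=np.radians(106.1);e=np.array([np.cos(a),np.sin(a)]);t=np.array([-e[1],e[0]])
s0=manip.observe();z=.0465
def go(r,sp):
    manip.movel([*(c+r*e-.0003*t),z],speed=sp);s=manip.observe();f=s['ft_force'];d=s['tool_pos'][:2]-c
    print(round(r,4),"act",(d@e).round(4),(d@t).round(4),"Fe",(f@[*e,0]).round(1),"Ft",(f@[*t,0]).round(1),"Fz",f[2].round(1));return f@[*e,0]
for r in (.15,.135,.125,.118,.112,.108): go(r,.06)
r=.106
while r>.0865:
    f=go(r,.03)
    if f>22: break
    r-=.0015
st()
p,_=snap("side","side8");crop(p,260,140,380,240,6,"side8")
```

```text
0.15 act 0.1502 -0.0006 Fe 2.8 Ft -0.1 Fz 5.4
0.135 act 0.1352 -0.0006 Fe 2.9 Ft 0.6 Fz 6.1
0.125 act 0.1253 -0.0006 Fe 2.8 Ft 1.0 Fz 6.1
0.118 act 0.1184 -0.0006 Fe 3.0 Ft 0.0 Fz 5.0
0.112 act 0.1127 -0.0008 Fe 5.2 Ft -0.5 Fz 4.8
0.108 act 0.1095 -0.0007 Fe 6.3 Ft -0.8 Fz 5.2
0.106 act 0.1081 -0.0007 Fe 8.4 Ft -2.0 Fz 6.2
0.1045 act 0.1069 -0.0006 Fe 8.3 Ft -1.9 Fz 5.9
0.103 act 0.1054 -0.0006 Fe 9.0 Ft -1.9 Fz 6.0
0.1015 act 0.1037 -0.0006 Fe 7.6 Ft -1.5 Fz 6.0
0.1 act 0.1019 -0.0006 Fe 7.0 Ft -1.2 Fz 6.2
0.0985 act 0.1 -0.0006 Fe 6.5 Ft -0.8 Fz 5.7
0.097 act 0.0981 -0.0007 Fe 5.1 Ft -0.3 Fz 4.9
0.0955 act 0.0962 -0.0007 Fe 5.4 Ft -0.9 Fz 4.4
0.094 act 0.0937 -0.0006 Fe 1.5 Ft -0.5 Fz 3.9
0.0925 act 0.092 -0.0006 Fe 1.6 Ft -1.9 Fz 3.5
0.091 act 0.0906 -0.0005 Fe 2.3 Ft -1.6 Fz 4.3
0.0895 act 0.0894 -0.0005 Fe 2.7 Ft -2.1 Fz 5.2
0.088 act 0.0887 -0.0004 Fe 4.8 Ft -1.7 Fz 6.6
 t 25.97 pos [0.5873 0.0229 0.0466] F [0.3 5.1 6.6] M [ 0.94 -0.08  0.01] g 0.0362 q [-0.134  0.316  1.91   0.002  0.916 -0.416]
```

View pics/side8.png

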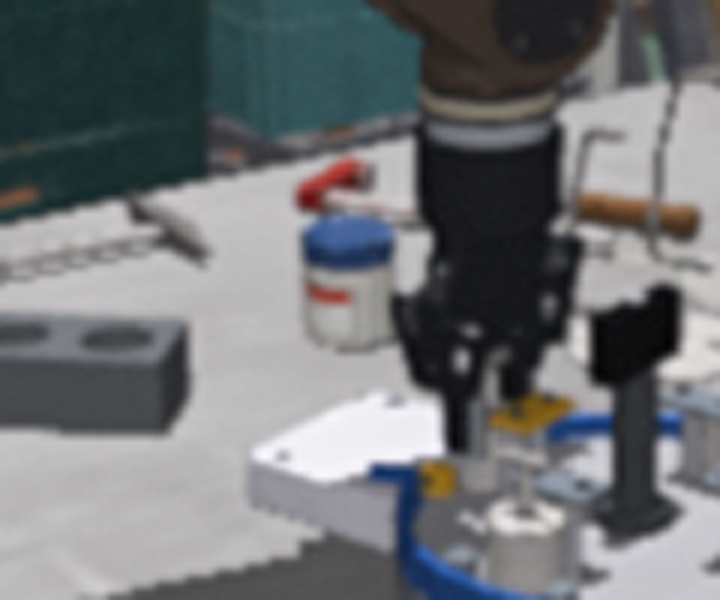

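Force peaked at 9 N at r ≈ 105 mm, dropped to 1.5 N at 94 mm (the click), and rises again at r ≈ 89 mm. I'll confirm the stop with a slightly firmer push.

Run:
```python
from h import *
c=np.array([.6115,-.0625]);a=np.radians(106.1);e=np.array([np.cos(a),np.sin(a)]);t=np.array([-e[1],e[0]])
r=.087
while r>.081:
    manip.movel([*(c+r*e-.0003*t),.0465],speed=.03);s=manip.observe();f=s['ft_force'];d=s['tool_pos'][:2]-c
    print(round(r,4),(d@e).round(4),(f@[*e,0]).round(1),(f@[*t,0]).round(1),f[2].round(1))
    if f@[*e,0]>12:break
    r-=.001
# relax load then release
s=manip.observe();manip.movel([*(c+.0885*e-.0003*t),.0468],speed=.02);st("relax")
manip.move_gripper(.085);s=st("open")
x,y,_=s['tool_pos'];manip.movel([x,y,.17],speed=.12)
manip.reach([.50,.30,.20],ori(16.2));st("clear")
for n,b,k in(("top",(245,130,395,235),5),("side",(290,150,420,240),6)):
    p,_=snap(n,n+"9");crop(p,*b,k,n+"9")
```

```text
0.087 0.0887 8.1 -1.7 7.1
0.086 0.0886 10.5 -2.1 7.2
0.085 0.0885 13.1 -2.5 8.3
relax t 27.09 pos [0.587  0.0228 0.0467] F [0.8 4.5 3.6] M [ 0.72 -0.15  0.06] g 0.0363 q [-1.34e-01  3.16e-01  1.91e+00  1.00e-03  9.16e-01 -4.15e-01]
open t 27.62 pos [0.5871 0.0224 0.0466] F [ 0.7 -0.1 -0.2] M [-0.01  0.03  0.04] g 0.0851 q [-0.134  0.316  1.911 -0.     0.915 -0.415]
clear t 29.93 pos [0.5003 0.2992 0.1996] F [-0.8  0.4 -0.7] M [-0.   -0.03 -0.01] g 0.0853 q [ 3.650e-01  1.140e-01  1.837e+00 -1.000e-03  1.191e+00  8.300e-02]
```

View pics/top9.png

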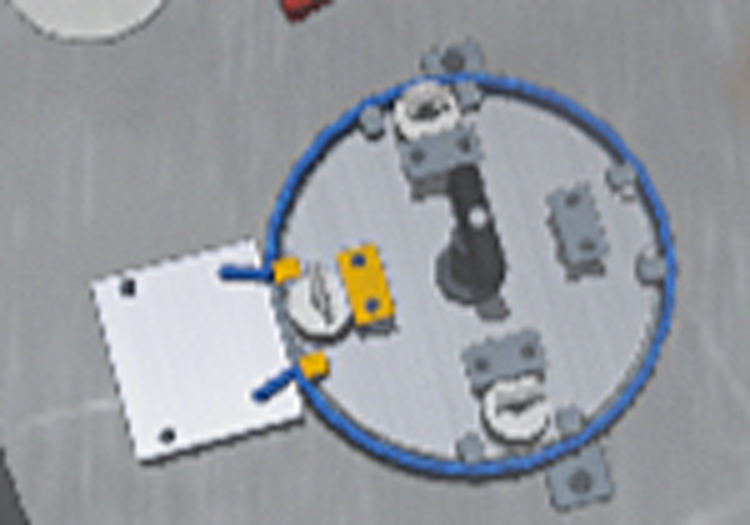

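View pics/side9.png

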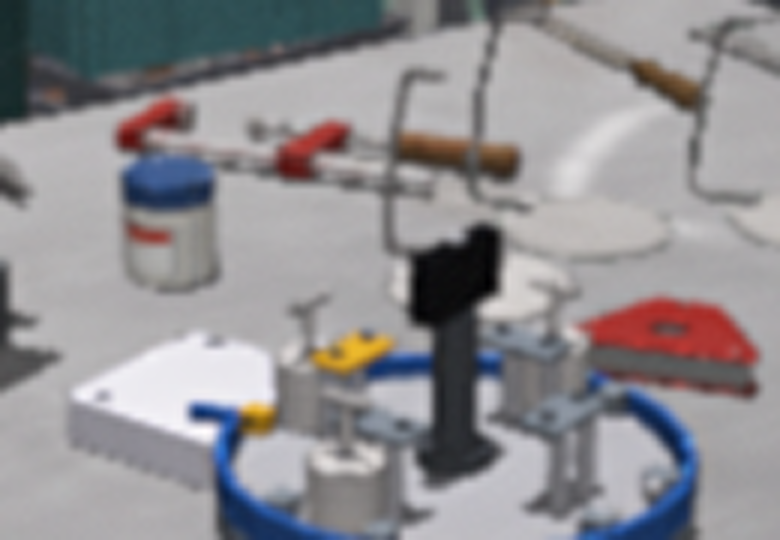

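The mandrel stands upright in the yellow nest, plug at (320,305) in the top crop and tucked under the keeper like the two fixed ones. One last measurement before handing in.

Run:
```python
from h import *
p=np.load("pics/top9.npz")['p'];c=np.array([.6115,-.0625])
hsv=cv2.cvtColor(p,cv2.COLOR_RGB2HSV);H,S,V=[hsv[:,:,i].astype(int) for i in range(3)]
ym=(H>18)&(H<32)&(S>120);ym[:138]=0;ym[240:]=0;ym[:,:255]=0;ym[:,390:]=0
n,l,s_,ce=cv2.connectedComponentsWithStats(ym.astype(np.uint8))
for i in range(1,n):
  if s_[i,4]>8:
    P=ray("top",ce[i],.0765 if s_[i,4]>60 else .0435)[0]-c;print("yel",np.degrees(np.arctan2(*P[::-1])).round(2),np.linalg.norm(P).round(4))
# pins by depth
m=manip.camera_model('top');d=np.load("pics/top9.npz")['d']
v,u=np.mgrid[138:235,260:390];D=d[v,u];Xc=np.stack([(u-m['cx'])/m['fx']*D,(v-m['cy'])/m['fy']*D,D],-1);W=(Xc-m['t'])@m['R']
k=(W[...,2]>.087)&(W[...,2]<.106)
n,l,s_,ce=cv2.connectedComponentsWithStats(k.astype(np.uint8))
for i in range(1,n):
  if s_[i,4]>6:
    P=ray("top",ce[i]+[260,138],.097)[0]-c;print("pin",s_[i,4],np.degrees(np.arctan2(*P[::-1])).round(1),np.linalg.norm(P).round(4),W[l==i][:,2].mean().round(4))
```

```text
yel 106.51 0.0629
yel 90.62 0.1069
yel 122.8 0.1064
pin 24 16.4 0.0917 0.0982
pin 8 113.7 0.01 0.0982
pin 23 105.6 0.0902 0.0983
pin 26 -163.3 0.0878 0.0992
```

Run:
```python
from h import *
st();manip.hand_in()
```

```text
t 30.02 pos [0.5007 0.2987 0.1996] F [ 0.2 -0.4 -0.8] M [-0.05  0.01 -0.  ] g 0.0851 q [ 0.364  0.114  1.837 -0.     1.191  0.084]
the job is handed in; nothing more can be done
```

I did the whole job in the order asked and handed it in at 30 s. The mandrel is home in the yellow nest, released and upright, and the arm is clear.

- **Carousel:** I turned it about 48° by the handle. The yellow nest last measured 106.5–106.7°, against a gate at about 106–107° depending on which feature I measured. Before the mandrel went in it read 105.6–106.0°, so it may have shifted about half a degree to one degree during loading, close to what the camera can resolve.
- **Mandrel transfer:** I lifted it out of the block by the two ends of its T pin, stood it upright on the apron and let go. I then took it again by the upper half of the plug.
- **Seating:** The push force peaked at about 9 N, dropped to 1.5 N as it passed the balls, then rose to 13 N against the stop while the tool moved only 0.2 mm. The 9 N peak includes about 3 N of sliding friction and compares with the 5 N you gave.
- **Final position:** The pin is at radius 90.2 mm and azimuth 105.6°, with its height matching the two fixed mandrels. The sideways difference from the nest direction is 1–2 mm, about what the camera can resolve.

I kept clear of the jar, the nut and the marker. The jar looks unmoved in the last pictures; I did not re-measure the nut or the marker.

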